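Nip up a spool in the bench clamp by the handwheel's rim scale

ROBOT

A 6-joint arm with a two-finger parallel gripper is mounted at the origin on a cart in front of the work surface, level with it; the furniture and walls round the work are solid. World frame = base frame: x ahead of the robot, y to its left, z up, the work surface at z = 0. Lengths are in m, angles in degrees, forces in N, time in s.
With the tool pointing down it reaches from about 0.4 to 0.825 m from the base axis. Payload 7 kg.
Tool frame: the origin (TCP) lies midway between the tips of the shut fingers; the grasp point (between the pads) lies 19 mm behind it; z points along the fingers, y is the direction in which the jaws open and shut (so a half turn about z gives the same grasp; the last joint's range is limited). The gripper opens to 88 mm and grips with 3 to 60 N. Pads are 19 mm wide; open, the fingers measure 130 mm over their backs; the gripper's body (78 mm by 193 mm) begins 47 mm behind the grasp point.
Start: joints at [-58.493, 20.546, 0.682, 0, -70.136, -16.507], TCP at [0.175, -0.652, 0.189] pointing down, gripper open.
Joint ranges: [-176.03, 176.03], [-82.01, 121.73], [-58.28, 71.71], [-173.87, 95.51], [-174.79, -0.11], [-173.66, 173.66]. Speed limits (degrees/s): [136.94, 136.94, 172.46, 180, 180, 180].

INTERFACE

Orientations are given as a 3x3 rotation matrix whose columns are the frame's x, y, z axes.
In Python, from rig import robot gives the robot as it stands. Calls block until the motion is done:
- robot.goto(position, orientation): joint-space move of the TCP to a pose.
- robot.servo_line(position, ori=None, speed=0.15): straight line of the TCP; ori=None keeps the orientation; speed is the mean speed in m/s.
- robot.movej(angles): joint-space move.
- robot.move_gripper(opening): opening from 0.0 (shut) to 1.0 (fully open); the grip force is fixed at half the most; returns when the fingers have stopped.
- robot.dwell(seconds).
- robot.ik(position, orientation): joint angles nearest the present ones, or None.
- robot.grab_frame(name): name is "scene" or "side" or "wrist"; returns (picture, depth): 480x640x3 uint8, red, green, blue; 480x640 float32, m along the optical axis (not along the pixel's ray), 0 where there is no reading.
- robot.camera_info(name): a dict with "vfov" (degrees; the focal length in pixels is half the picture's height over the tangent of half this angle, whatever the lens; pixels are square), "cx", "cy" (the principal point, pixels), "view" (4x4, takes a point from world to camera coordinates); the wrist camera has in their place "T_tool_cam" (4x4, takes a point from camera to tool coordinates, whose origin is the TCP and whose axes are the flange's). Camera axes: x right, y down, z forward; pixel columns grow to the right and rows downward; lengths in m; the calibration is good to about 2 mm. A picture is of the moment at which its call begins: read the wrist's pose just before it. camera_info takes no time and is no camera call.
A pose or a line that the arm cannot do raises robot.Unreachable and nothing moves.
- robot.job_done(): hands the job in, once; it reports no verdict.
Readings, each from a call of its own:
- robot.read_t(): time.
- robot.read_qpos(): joint angles.
- robot.read_qvel(): joint speeds.
- robot.read_effort(): joint torques, N m.
- robot.read_position(): TCP position.
- robot.read_tcp_rot(): TCP orientation.
- robot.read_force(): force on the tool from outside, world axes, zero at the start.
- robot.read_ft_torque(): the same for the moment, N m.
- robot.read_grip_width(): opening from 0.0 (shut) to 1.0 (fully open).
Only numpy, scipy, OpenCV 4.12 (cv2) and the standard library are available. Lean on these libraries where they do the work, as an engineer would, in place of code of your own. Each camera call takes 0.05 s, during which the arm holds its last target. There are 200 camera calls.

TASK

Stand the short spool with the broad wooden flanges upright on the bed of the small bench clamp, between the sprung pad and the end stop, and let it go. Then wind the clamp's handwheel clockwise by its knob until you feel the pad just bear on the spool, and from that point give it one more division of the rim scale, read at the pointer behind the wheel, and let go. Tighten it gently, never much beyond that, and leave the other things alone.

Things in the scene. Friction and masses are not known exactly. Their poses are not given: they have to be found in the camera images.
- wooden_spool: the short, squat thread spool, 33 mm in diameter and 36 mm tall, broad wooden flanges top and bottom, about 16 g, standing upright on the table to the left of the clamp. Origin: centre of its underside, z up along its axis
- clamp: small grey bench clamp fixed to the table, base 90 (x) by 260 (y -140 to +120) by 12 mm high. Origin: underside; x away from the robot at yaw 0, y along the bed. Along +y: gear housing (y -125 to -35 mm, 38 mm high) with the handwheel on top, sprung pad, bare-metal bed (44 mm wide, top 16 mm above the table, y -8 to +112 mm), dark end stop
- carriage: steel block driven by the wheel along the clamp's +y, 14 mm per rad; its origin is the clamp's at wheel value 0. It carries the pad (36 mm wide, 19 to 43 mm above the table), whose face is at y = -5 mm in the carriage's frame. The pad's spring is preloaded to 9 N, then 1.3 N per mm, up to 12 mm: the squeeze leaps to 9 N at first bearing and is about 18.5 N a division later
- bed (a point): place on top of the bed where the spool has room at every start (clamp frame x 0, y +22, z +16 mm). The end stop behind it (44 mm wide, top 46 mm above the table) is bolted at a place that differs from start to start and is not measured: its face, towards the pad, lies somewhere from y = +45 to +65 mm in the clamp's frame
- wheel_axis (a point): point on the vertical axis of the handwheel, on the level of the top of its rim (58 mm above the table); clamp frame x 0, y -85 mm
- knob (a point): middle of the upright grip on the handwheel, free to spin on its pin: a grey cylinder 15 mm in diameter, 34 mm tall, from 58 to 92 mm above the table (the point is at 78 mm), 40 mm from the wheel's axis. At wheel value 0 it stands at -75 degrees from the clamp's x axis (on the -y side)
- pointer (a point): tip of the fixed pointer behind the wheel, at the far rim (clamp frame x +53 mm, y -85 mm, 53 mm above the table). The black wheel, 104 mm in diameter, has 12 white divisions round its rim, one every 30 degrees (0.524 rad)
- handwheel (a joint): angle of the handwheel in rad; grows clockwise seen from above (tightening), range 0 to 3.5, starts between 0 and 0.3. Dry friction of 0.36 N m holds it where it is left, which takes about 9 N at the knob; when the pad bears this rises at once by about 3 N, and by about 2.5 N more in the following division
- tall_spool: bystander: slim spool of thread, 29 mm in diameter, 59 mm tall; to be left alone. Origin: centre of its underside
- cone_spool: bystander: cone of thread, 54 mm in diameter, 86 mm tall; to be left alone. Origin: centre of its underside
- steel_weight: bystander: flat round metal weight, 38 mm in diameter, 15 mm high; to be left alone. Origin: centre of its underside
- thimble_1: bystander: thimble, 18 mm in diameter, 22 mm tall; to be left alone. Origin: centre of its underside
Not all that is in view belongs to the job. Leave any pink or red look-alike of the wooden_spool alone.

How it is judged (in metres and radians):
On the way, in this order (a step that is already met when the one before it is completed fails the run):
1. the spool stands upright on the bed, let go, before the pad bears on it (x of wooden_spool in the frame of clamp between -0.015 and 0.015 m and y of wooden_spool in the frame of clamp between 0.005 and 0.055 m and z of wooden_spool in the frame of clamp between 0.013 and 0.02 m and angle between wooden_spool's own z axis and vertical below 0.12 rad and contact force between the fingers and wooden_spool below 0.1 N and contact force between carriage and wooden_spool below 3 N), for 0.2 s.
2. the pad bears on the spool while the robot turns the wheel (contact force between carriage and wooden_spool above 6 N and contact force between the fingers and anything else above 1 N), for 0.1 s.
At the end, for the whole second after the job is handed in: The spool stands upright on the bed (within 0.12 rad, foot on the bed within about 3 mm, within 15 mm of the bed's centre line), the pad squeezes it with 14.7 to 22.3 N (one division past first bearing, give or take 0.4 of a division), and wheel and spool are at rest (contact force between carriage and wooden_spool between 14.7 and 22.3 N and x of wooden_spool in the frame of clamp between -0.015 and 0.015 m and z of wooden_spool in the frame of clamp between 0.013 and 0.02 m and angle between wooden_spool's own z axis and vertical below 0.12 rad and linear speed of wooden_spool below 0.02 m/s and velocity of joint handwheel between -0.05 and 0.05 rad/s); the robot touches nothing.
It fails at once if the pad squeezes the spool with more than 25 N (contact force between carriage and wooden_spool above 25 N).
It fails at once if a bystander is moved by more than 20 mm (distance of any of tall_spool, cone_spool, steel_weight, thimble_1 from where it was at the start of the episode above 0.02 m).
It also fails if it takes over 72 s, if anything falls off the work surface, if the arm or the gripper's body presses on something with over 40 N, if the wrist force passes 120 N, or if a joint passes its speed limit or range.

## Working session

There is one attempt and no reset: what is moved stays moved. The work goes in short steps, each a Python script; the robot and the scene stay as the last script left them, time stands still between calls to the robot, and variables do not carry over. Pictures are saved under pics/ and viewed, about 8 in all and at most 12, crops included, and the job is handed in when it is done.

```bash
ls; mkdir -p pics
python3 - <<'E'
from rig import robot
import cv2,numpy as np
for n in("scene","side"):
    p,d=robot.grab_frame(n);cv2.imwrite(f"pics/{n}0.png",p[:,:,::-1]);np.savez(f"pics/{n}0.npz",p=p,d=d)
    print(n,robot.camera_info(n))
print(robot.camera_info("wrist"),robot.read_t(),robot.read_tcp_rot(),robot.read_force())
E
```

```text
pics
scene {'vfov': 45.66834968438688, 'cx': 322.7767927465069, 'cy': 239.57169526735532, 'view': array([[-0.87626425, -0.48178439,  0.00668978,  0.59766716],
       [-0.37690824,  0.67673506, -0.63243168,  0.18677584],
       [ 0.30016851, -0.55669871, -0.77458725,  1.22473213],
       [ 0.        ,  0.        ,  0.        ,  1.        ]])}
side {'vfov': 55.16198426141078, 'cx': 325.91166970768353, 'cy': 245.61765754451895, 'view': array([[-0.92022428, -0.39071559, -0.0229913 ,  0.63828786],
       [-0.23605432,  0.60089943, -0.76367417,  0.15033194],
       [ 0.31219486, -0.69732432, -0.64519234,  0.85506379],
       [ 0.        ,  0.        ,  0.        ,  1.        ]])}
{'vfov': 63.62957520154115, 'cx': 319.929265087395, 'cy': 243.50692811488673, 'T_tool_cam': array([[-1.65924384e-04, -9.59923343e-01, -2.80262642e-01,
         7.56630509e-02],
       [ 9.99999632e-01, -3.95278632e-04,  7.61831337e-04,
        -1.03857554e-03],
       [-8.42081518e-04, -2.80262412e-01,  9.59923055e-01,
        -1.96193487e-01],
       [ 0.00000000e+00,  0.00000000e+00,  0.00000000e+00,
         1.00000000e+00]])} 0.1 [[-9.65938330e-01 -2.58771859e-01 -5.17356375e-04]
 [-2.58772340e-01  9.65937315e-01  1.40704318e-03]
 [ 1.35630649e-04  1.49299446e-03 -9.99998876e-01]] [ 1.09728816  0.14995051 -0.60540805]
```

View pics/scene0.png

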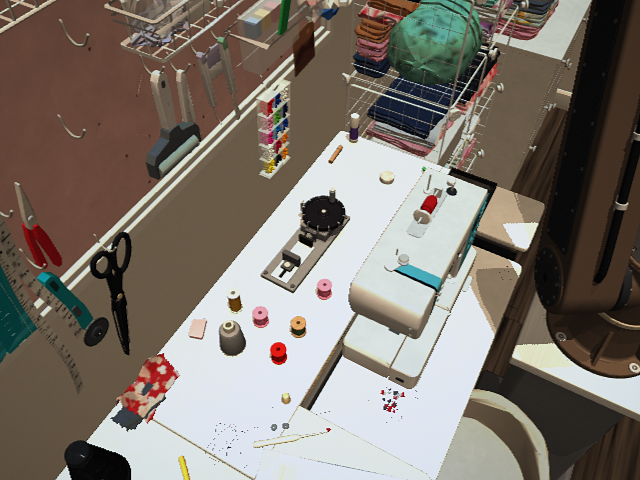

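View pics/side0.png

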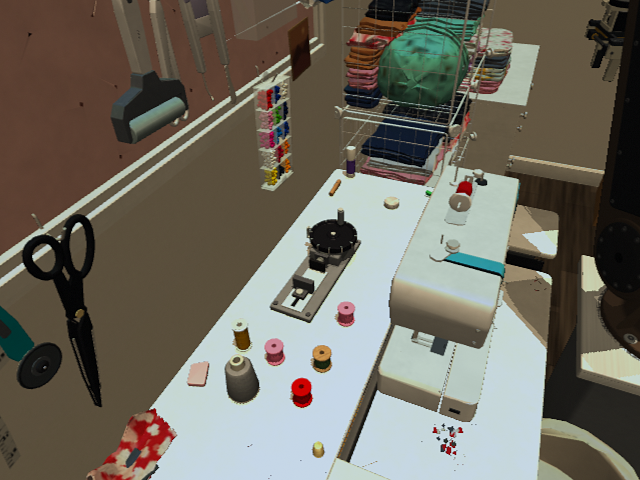

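Candidates in the scene picture:
- Orange-brown spool with wooden flanges at (298,326).
- Pink spools at (324,288) and (260,316).
- Red spool at (278,352).
- Tall slim spool at (235,300).

By the description I choose (298,326), which is (322,357) in the side view. I'll check it in a close crop.

```bash
cat > h.py <<'E'
from rig import robot
import cv2,numpy as np
def cloud(n,p,d):
    c=robot.camera_info(n);f=240/np.tan(np.radians(c["vfov"]/2))
    v,u=np.mgrid[:480,:640];P=np.stack([(u-c["cx"])/f*d,(v-c["cy"])/f*d,d],-1)
    T=np.linalg.inv(c["view"]) if "view" in c else pose()@c["T_tool_cam"]
    W=P@T[:3,:3].T+T[:3,3];W[d==0]=np.nan;return W
def pose():
    T=np.eye(4);T[:3,:3]=robot.read_tcp_rot();T[:3,3]=robot.read_position();return T
E
python3 - <<'E'
from h import *
a=np.load("pics/side0.npz");W=cloud("side",a["p"],a["d"])
b=np.load("pics/scene0.npz");V=cloud("scene",b["p"],b["d"])
for u,v in[(322,350),(346,306),(275,345),(302,384),(241,325),(240,360),(318,450),(391,202),(340,212),(333,238),(303,283),(310,312),(318,262),(470,255),(395,290),(395,330),(385,395),(465,410)]:print((u,v),W[v,u].round(3))
for u,v in[(298,320),(324,283),(332,193),(322,215),(288,260),(290,285),(385,290),(430,170)]:print("sc",(u,v),V[v,u].round(3))
# height map 2mm/pixel
H=np.zeros((600,400))-1
for X in(W,V):
    q=X.reshape(-1,3);q=q[np.isfinite(q).all(1)];q=q[(q[:,2]<.4)&(q[:,2]>-.1)]
    i=((q[:,0]-.1)/.002).astype(int);j=((q[:,1]+.9)/.002).astype(int);m=(i>=0)&(i<400)&(j>=0)&(j<600)
    np.maximum.at(H,(j[m],i[m]),q[m,2])
M=np.clip((H+.02)/.14*255,0,255).astype(np.uint8)
M=np.rot90(M);M=cv2.applyColorMap(cv2.dilate(M,np.ones((3,3))),cv2.COLORMAP_JET)
cv2.imwrite("pics/h.png",M)
s=cv2.resize(a["p"][220:430,180:390,::-1],None,fx=2.8,fy=2.8,interpolation=2);cv2.imwrite("pics/c.png",s)
E
```

```text
(322, 350) [0.565 0.317 0.038]
(346, 306) [0.564 0.208 0.038]
(275, 345) [0.646 0.336 0.036]
(302, 384) [0.568 0.391 0.039]
(241, 325) [0.71  0.337 0.061]
(240, 360) [0.66  0.416 0.087]
(318, 450) [0.506 0.471 0.019]
(391, 202) [ 0.592 -0.179  0.017]
(340, 212) [0.656 0.004 0.093]
(333, 238) [0.655 0.048 0.053]
(303, 283) [0.663 0.186 0.042]
(310, 312) [0.629 0.23  0.017]
(318, 262) [0.659 0.121 0.044]
(470, 255) [0.368 0.224 0.242]
(395, 290) [0.451 0.317 0.227]
(395, 330) [0.466 0.211 0.016]
(385, 395) [ 0.451  0.306 -0.049]
(465, 410) [ 0.318  0.306 -0.011]
sc (298, 320) [0.565 0.32  0.036]
sc (324, 283) [0.564 0.209 0.031]
sc (332, 193) [0.654 0.007 0.087]
sc (322, 215) [0.655 0.055 0.056]
sc (288, 260) [0.669 0.189 0.025]
sc (290, 285) [0.634 0.239 0.013]
sc (385, 290) [0.396 0.3   0.243]
sc (430, 170) [ 0.446 -0.042  0.219]
```

View pics/c.png

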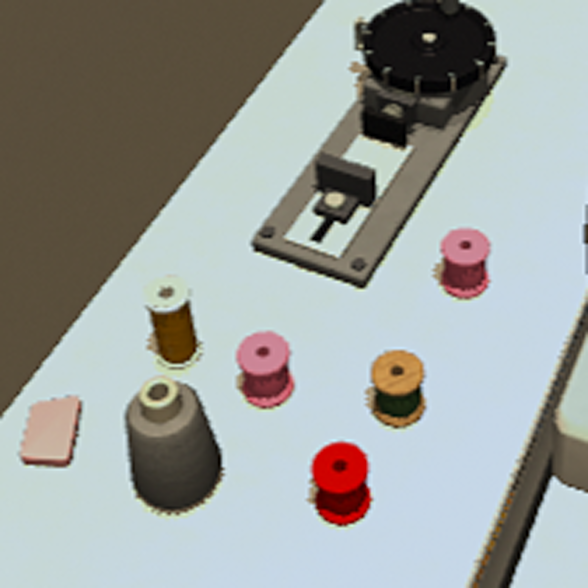

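View pics/h.png

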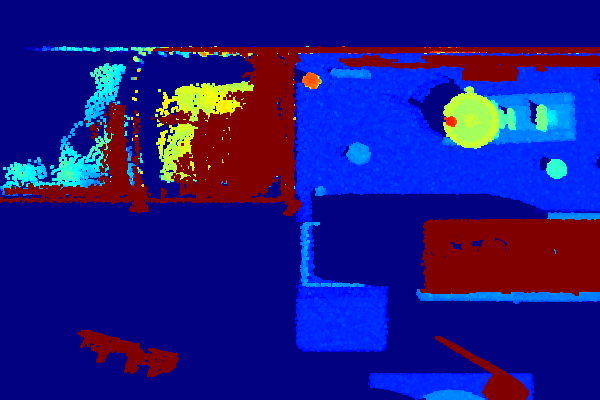

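The crop confirms the choice: the squat spool with wood-coloured flanges, with the pinks and the red beside it. In the world frame it stands near (0.565, 0.317). The height map shows the sewing machine (x 0.32–0.46, 0.24 m high) and the rack (x>0.5, y<-0.31), so I'll pull in, rise, swing over and then look from the wrist camera.

Run:
```python
from h import *
R=np.array([[1,0,0],[0,-1,0],[0,0,-1.]]);c,s=np.cos(np.radians(20)),np.sin(np.radians(20))
robot.servo_line([0.12,-0.44,0.42],speed=.25)
q=list(robot.read_qpos());print(np.round(q,1),robot.read_t())
q[0]=10;robot.movej(q);print(robot.read_position(),robot.read_t())
robot.goto([0.57,0.16,0.40],R);print(np.round(robot.read_qpos(),1),robot.read_t())
T=pose();p,d=robot.grab_frame("wrist");W=cloud("wrist",p,d);np.savez("pics/w0.npz",p=p,W=W);cv2.imwrite("pics/w0.png",p[:,:,::-1])
for P in([.57,.317,.1],[.565,.317,.005],[.655,.155,.15],[.655,.155,.021]):
  for n,RR in(("y",R),("x",np.array([[0,-1,0],[-1,0,0],[0,0,-1.]])),("x'",np.array([[0,1,0],[1,0,0],[0,0,-1.]]))): print(P,n,None if (k:=robot.ik(P,RR)) is None else np.round(k))
```

```text
[-49.9  -4.5  -0.1  -0.  -94.6 -25.1] 1.525
[ 0.44081102 -0.11747481  0.41867324] 3.1917
[ 34.5   9.3  12.2   0.  -92.9  55.3] 4.4583
[0.57, 0.317, 0.1] y [ 46.  22.  -9.   0. -59.  44.]
[0.57, 0.317, 0.1] x [ 46.  22.  -9.   0. -59. -46.]
[0.57, 0.317, 0.1] x' [ 46.  22.  -9.   0. -59. 134.]
[0.565, 0.317, 0.005] y [ 47.  27. -15.   0. -48.  43.]
[0.565, 0.317, 0.005] x [ 47.  27. -15.   0. -48. -47.]
[0.565, 0.317, 0.005] x' [ 47.  27. -15.   0. -48. 133.]
[0.655, 0.155, 0.15] y [ 30.  22.  -3.   0. -66.  60.]
[0.655, 0.155, 0.15] x [ 30.  22.  -3.   0. -66. -30.]
[0.655, 0.155, 0.15] x' [ 30.  22.  -3.   0. -66. 150.]
[0.655, 0.155, 0.021] y [ 30.  28. -11.   0. -51.  60.]
[0.655, 0.155, 0.021] x [ 30.  28. -11.   0. -51. -30.]
[0.655, 0.155, 0.021] x' [ 30.  28. -11.   0. -51. 150.]
```

View pics/w0.png

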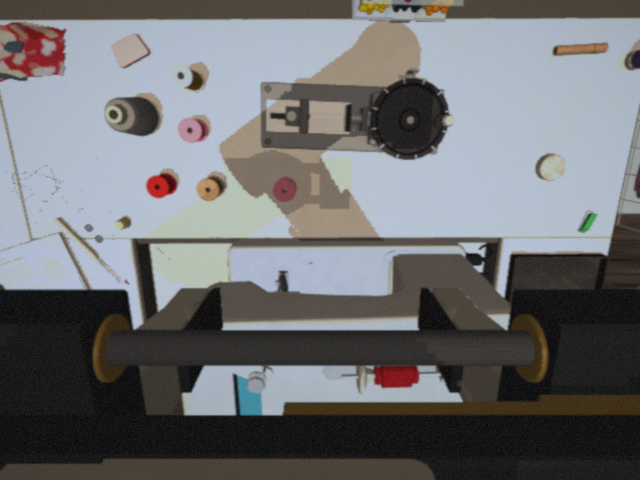

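The wrist view shows the clamp (base left corners about (262,82) and (262,148), wheel centre (410,120)), the knob at (448,120) and the wooden spool at (208,188). Now I'll fit the poses.

Run:
```python
from h import *
a=np.load("pics/w0.npz");W=a["W"];p=a["p"].astype(int);v,u=np.mgrid[:480,:640]
def circ(m,name):
    q=W[m];pts=q[:,:2].astype(np.float32);(c,r)=cv2.minEnclosingCircle(pts);print(name,m.sum(),np.round(c,4),round(r,4),q[:,:2].mean(0).round(4),np.median(q[:,2]).round(4))
reg=lambda u0,u1,v0,v1:(u>u0)&(u<u1)&(v>v0)&(v<v1)
circ(reg(190,228,168,205)&(W[...,2]>.03),"spool")
circ(reg(360,465,65,170)&(abs(W[...,2]-.055)<.007),"wheel")
circ(reg(430,465,100,140)&(W[...,2]>.075),"knob")
m=reg(250,460,70,165)&(abs(W[...,2]-.013)<.005)
q=W[m][:,:2]
for name,X in(("base",q),):
    r=cv2.minAreaRect(X.astype(np.float32));print(name,r)
    # near & far edges by y-slices
    for lo in np.arange(.12,.25,.02):
        s=X[(X[:,1]>lo)&(X[:,1]<lo+.02)]
        if len(s):print(round(lo,2),s[:,0].min().round(4),s[:,0].max().round(4))
print("table z",np.nanmedian(W[reg(60,240,210,235)][:,2]))
m=reg(270,365,90,150)&(W[...,2]>.036)&(W[...,2]<.05);q=W[m]
h=np.histogram(q[:,1],np.arange(.05,.25,.003));print([(round(b,3),n) for b,n in zip(h[1],h[0]) if n])
st=q[(q[:,1]>.155)];print("stop x",st[:,0].min(),st[:,0].max(),np.median(st[:,2]))
# stop face line by x
for x in np.arange(.63,.69,.01):
    s=q[(abs(q[:,0]-x)<.005)];s1=s[s[:,1]>.155,1];s2=s[s[:,1]<.155,1];print(x,s1.min() if len(s1) else 0,s2.max() if len(s2) else 0)
```

```text
spool 394 [0.5649 0.3222] 0.0167 [0.5653 0.3217] 0.0366
wheel 4959 [0.6652 0.0392] 0.0576 [0.6617 0.0405] 0.0533
knob 156 [ 6.581e-01 -5.000e-04] 0.0076 [0.6581 0.0018] 0.0939
base ((0.6630284786224365, 0.11372262984514236), (0.2591114938259125, 0.09006679058074951), 87.65937042236328)
0.12 0.6188 0.7081
0.14 0.6203 0.7096
0.16 0.6203 0.7095
0.18 0.6219 0.7111
0.2 0.6219 0.7123
0.22 0.6234 0.7125
0.24 0.6235 0.7124
table z 0.0009159910147719663
[(np.float64(0.095), np.int64(7)), (np.float64(0.098), np.int64(52)), (np.float64(0.101), np.int64(35)), (np.float64(0.104), np.int64(12)), (np.float64(0.107), np.int64(18)), (np.float64(0.11), np.int64(14)), (np.float64(0.113), np.int64(13)), (np.float64(0.116), np.int64(45)), (np.float64(0.119), np.int64(55)), (np.float64(0.122), np.int64(28)), (np.float64(0.173), np.int64(33)), (np.float64(0.176), np.int64(68)), (np.float64(0.179), np.int64(68)), (np.float64(0.182), np.int64(81)), (np.float64(0.185), np.int64(52))]
stop x 0.6445825320730318 0.6872366917779974 0.046455945885224614
0.63 0 0
0.64 0.17723648155497712 0
0.65 0.17582553780363386 0.12360621090594097
0.66 0.17566414587914023 0.12272232778970099
0.67 0.17550715499292596 0.12270687642489561
0.68 0.17534798223238696 0.12165304007012248
```

```bash
cat >> h.py <<'E'
def Rd(a): # tool down, tool x at angle a (deg) from world x
    c,s=np.cos(np.radians(a)),np.sin(np.radians(a));return np.array([[c,s,0],[s,-c,0],[0,0,-1.]])
YAW=-2.34;O=np.array([.6634,.1237]);yd=np.array([.0408,.9992]);xd=np.array([.9992,-.0408])
AX=O-.085*yd
E
python3 - <<'E'
from h import *
robot.goto([.565,.321,.13],Rd(0));robot.move_gripper(.55)
robot.servo_line([.565,.321,.005],speed=.12);print(robot.read_position(),robot.read_force())
robot.move_gripper(0.);print(robot.read_grip_width()*88,robot.read_force())
robot.servo_line([.565,.321,.13],speed=.2);print(robot.read_grip_width()*88,robot.read_force(),robot.read_t())
P=O+.028*yd
robot.goto([*P,.13],Rd(90+YAW));print(robot.read_position(),np.round(robot.read_qpos(),1))
robot.dwell(.3);p,d=robot.grab_frame("side");q,d=robot.grab_frame("scene")
cv2.imwrite("pics/s1.png",np.hstack([cv2.resize(x[100:340,200:400,::-1],None,fx=2,fy=2) for x in(p,q)]));print(robot.read_t())
E
```

```text
[0.56552099 0.32143258 0.00583281] [-0.09451444  0.49310381 -0.50561167]
0.3600233972152381 [-0.59317899 -0.46767054  0.27215028]
0.49710648428829307 [-0.29688769 -0.08844588 -0.99993148] 9.45
[0.66424812 0.15181599 0.12936008] [ 29.2  23.4  -3.   -0.  -63.7 148.4]
11.4583
```

View pics/s1.png

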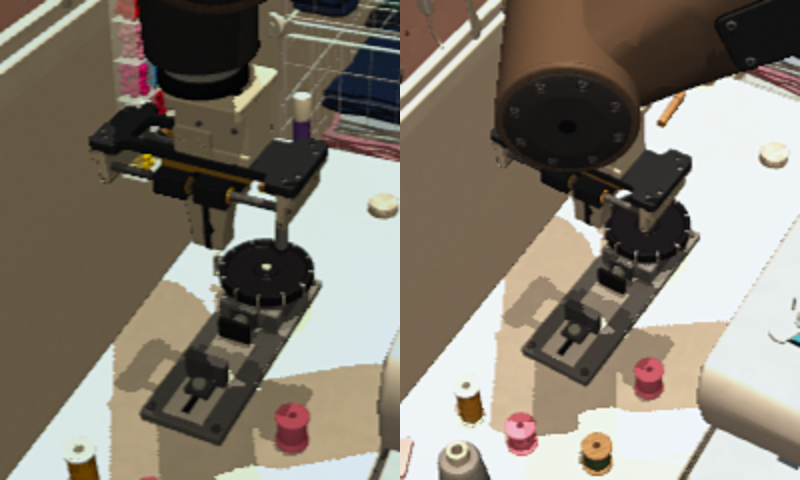

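The spool is still on the table at scene (298,326), and the gripper reads shut, so the grasp missed. In the side crop the fingers show at about (208,235). I'll project the reported TCP into the cameras to see what went wrong.

```bash
cat >> h.py <<'E'
def proj(n,P):
    c=robot.camera_info(n);f=240/np.tan(np.radians(c["vfov"]/2))
    X=c["view"][:3,:3]@np.asarray(P)+c["view"][:3,3];return np.array([c["cx"]+f*X[0]/X[2],c["cy"]+f*X[1]/X[2]])
E
python3 - <<'E'
from h import *
P=robot.read_position();ims=[]
for n in("side","scene"):
    c=proj(n,P);print(n,c,proj(n,[.565,.321,.036]))
    x,d=robot.grab_frame(n);W=cloud(n,x,d);x=x[:,:,::-1].copy();cv2.circle(x,tuple(int(k) for k in c),3,(0,255,0),1)
    if n=="side": print(W[int(c[1])-6:int(c[1])+4:2,int(c[0])].round(3)); m=(W[...,2]>.03)&(np.hypot(W[...,0]-.565,W[...,1]-.321)<.03);print(np.median(W[m],0))
    ims.append(cv2.resize(x[60:260,200:400],None,fx=2,fy=2))
w,d=robot.grab_frame("wrist")
cv2.imwrite("pics/s2.png",np.vstack([np.hstack(ims)[:300],cv2.resize(w[::,:,::-1],(400,300)).repeat(1,0) if 0 else np.pad(cv2.resize(w[:,:,::-1],(400,300)),((0,0),(0,400),(0,0)))]))
print(robot.read_grip_width(),P,robot.read_t())
E
```

```text
side [307.20803336 237.92313536] [321.29235342 352.43247387]
[[0.722 0.039 0.047]
 [0.721 0.04  0.042]
 [0.722 0.04  0.036]
 [0.72  0.043 0.033]
 [0.735 0.015 0.002]]
[0.56457064 0.32304928 0.03731213]
scene [296.59712723 219.7039318 ] [297.90212235 320.33099605]
0.002088988097020155 [0.66450811 0.15184475 0.13006982] 11.6083
```

View pics/s2.png

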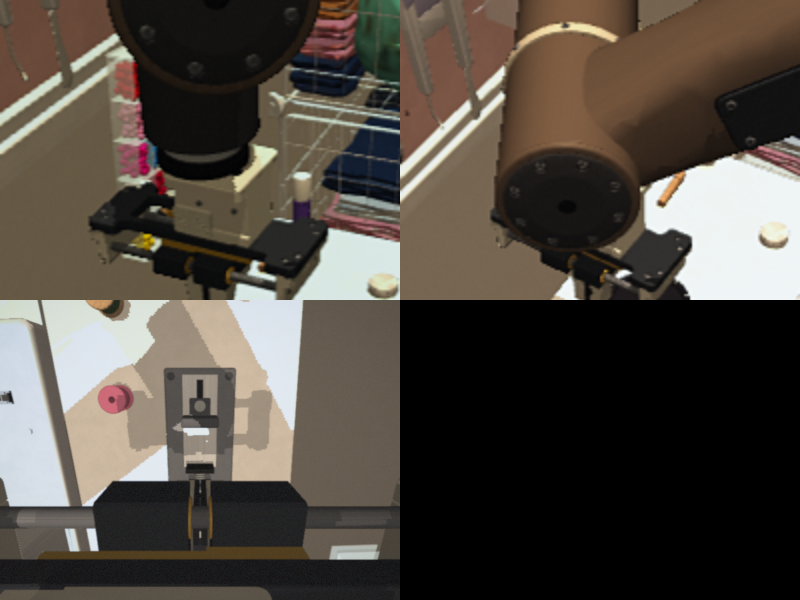

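Run:
```python
from h import *
P=robot.read_position()
for n in("side","scene"):
    x,d=robot.grab_frame(n);W=cloud(n,x,d)
    m=(np.hypot(W[...,0]-P[0],W[...,1]-P[1])<.05)&(W[...,2]>.1)&(W[...,2]<.24)
    q=W[m];print(n,m.sum())
    for z in np.arange(.1,.24,.01):
        s=q[(q[:,2]>=z)&(q[:,2]<z+.01)]
        if len(s):print(round(z,2),len(s),s.min(0).round(3),s.max(0).round(3))
```

```text
side 486
0.16 3 [0.663 0.158 0.169] [0.668 0.16  0.17 ]
0.17 68 [0.649 0.141 0.171] [0.68  0.164 0.18 ]
0.18 95 [0.648 0.141 0.18 ] [0.682 0.165 0.19 ]
0.19 94 [0.647 0.141 0.19 ] [0.683 0.164 0.2  ]
0.2 100 [0.645 0.143 0.2  ] [0.684 0.165 0.21 ]
0.21 93 [0.643 0.144 0.21 ] [0.686 0.165 0.22 ]
0.22 9 [0.634 0.157 0.221] [0.683 0.163 0.23 ]
0.23 24 [0.63  0.142 0.232] [0.699 0.188 0.24 ]
scene 228
0.16 8 [0.649 0.157 0.165] [0.673 0.165 0.17 ]
0.17 46 [0.647 0.145 0.17 ] [0.679 0.167 0.179]
0.18 63 [0.646 0.146 0.18 ] [0.679 0.169 0.19 ]
0.19 46 [0.645 0.149 0.19 ] [0.682 0.168 0.2  ]
0.2 23 [0.644 0.157 0.2  ] [0.683 0.17  0.209]
0.21 2 [0.681 0.166 0.21 ] [0.681 0.167 0.212]
0.22 1 [0.631 0.159 0.228] [0.631 0.159 0.228]
0.23 39 [0.628 0.159 0.23 ] [0.696 0.195 0.24 ]
```

Both cameras put the shut fingertips at z ≈ 0.167 where the reported TCP is 0.130. The wrist camera's table level (0.001) agrees with the reported pose, so the fingers end about 37 mm short of the stated TCP. At the pick, the tips passed above the spool's 36 mm top. I'll correct by 37 mm and go down with force checks.

```bash
cat >> h.py <<'E'
DZ=.037  # real finger tips are this far above the reported TCP
def tip(x,y,z): return [x,y,z-DZ]
def down(x,y,z0,z1,step=.003,lim=4):
    f0=robot.read_force()[2]
    for z in np.arange(z0,z1-1e-6,-step):
        robot.servo_line(tip(x,y,z),speed=.06);f=robot.read_force()[2]-f0
        if abs(f)>lim: print("contact at tip z",z,f);return z
    return z1
E
python3 - <<'E'
from h import *
robot.goto(tip(.565,.322,.13),Rd(0));robot.move_gripper(.55);print(robot.read_grip_width())
robot.servo_line(tip(.565,.322,.018),speed=.15)
z=down(.565,.322,.015,.006);print(z,robot.read_position(),robot.read_force())
robot.move_gripper(0.);print(robot.read_grip_width()*88,robot.read_force(),robot.read_t())
E
```

```text
0.5491727072741378
0.006 [ 0.56483183  0.3218524  -0.03130912] [0.43822113 0.341131   0.95309859]
32.64470074532172 [-0.010557    0.1947396  -0.15161538] 16.5833
```

The spool is held (width 32.6 mm). Next I lift it and place it.

Run:
```python
from h import *
robot.servo_line(tip(.565,.322,.13),speed=.2);print(robot.read_grip_width()*88)
P=O+.028*yd
robot.goto(tip(*P,.13),Rd(90+YAW));robot.servo_line(tip(*P,.035),speed=.15)
print(robot.read_grip_width()*88);z=down(*P,.031,.0225,step=.0017,lim=3);print(z,robot.read_force(),robot.read_t())
robot.move_gripper(.6);print(robot.read_force())
robot.servo_line(tip(*P,.15),speed=.2);print(robot.read_t())
p,d=robot.grab_frame("side");W=cloud("side",p,d)
q,d=robot.grab_frame("wrist");V=cloud("wrist",q,d);np.savez("pics/w3.npz",p=q,W=V)
for n,X in(("side",W),("wr",V)):
    m=(np.hypot(X[...,0]-P[0],X[...,1]-P[1])<.022)&(X[...,2]>.048)&(X[...,2]<.06);s=X[m];print(n,m.sum(),np.median(s,0) if len(s) else 0, cv2.minEnclosingCircle(s[:,:2].astype(np.float32)) if len(s) else 0)
cv2.imwrite("pics/s3.png",np.hstack([cv2.resize(p[180:340,240:400,::-1],(400,400)),cv2.resize(q[100:420,160:480,::-1],(400,400))]))
```

```text
32.315388798050826
32.728162469390234
0.0225 [-0.77943857  0.46422304  0.54818187] 21.2417
[ 0.04847265 -0.7812428   0.32448546]
22.6333
side 155 [0.66440202 0.15214    0.05378507] ((0.6650256514549255, 0.1520380675792694), 0.017222024500370026)
wr 1651 [0.66440116 0.1510255  0.05202277] ((0.664161741733551, 0.1504332721233368), 0.016663504764437675)
```

View pics/s3.png

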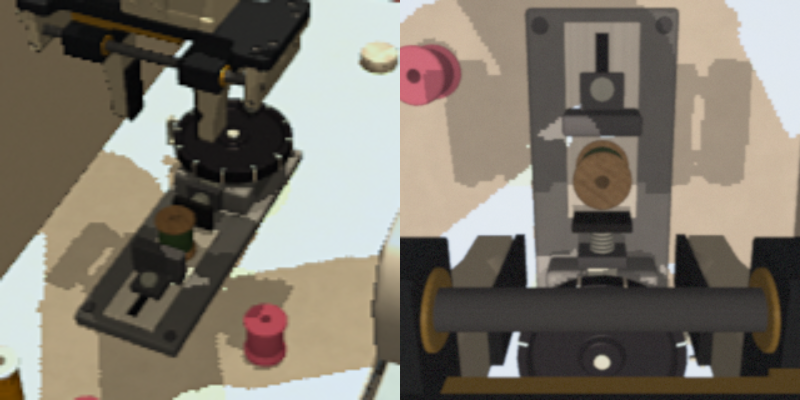

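The spool stands upright on the bed: top at z 0.052, centre about (0.664, 0.151), with gaps to both pad and stop. Now I take the knob with the jaws tangential and turn coarsely while logging the force.

```bash
cat >> h.py <<'E'
RK=.040
def kpose(th,r=RK):  # wheel value -> real-tip pose, orientation
    w=np.radians(-75+YAW)-th
    return AX+r*np.array([np.cos(w),np.sin(w)]),Rd(np.degrees(w)+180)
def wheel():
    r=np.array(robot.read_position()[:2])-AX;a=np.arctan2(r[1],r[0]);return (np.radians(-75+YAW)-a+.5)%(2*np.pi)-.5,np.hypot(*r)
def step(th,speed):
    p,R=kpose(th);robot.servo_line(tip(*p,.064),R,speed=speed)
    w=np.radians(-75+YAW)-th;F=np.array(robot.read_force()[:2])
    t=np.array([np.sin(w),-np.cos(w)]);return -F@t, F@np.array([np.cos(w),np.sin(w)])
E
python3 - <<'E'
from h import *
k=np.array([.6581,-.0002])-AX;th0=np.radians(-75+YAW)-np.arctan2(k[1],k[0]);print("th0",th0,np.hypot(*k))
p,R=kpose(th0);robot.move_gripper(.6)
robot.goto(tip(*p,.15),R);print(np.round(robot.read_qpos(),1),robot.read_force())
robot.servo_line(tip(*p,.064),speed=.12);print(robot.read_force())
robot.move_gripper(0.);print(robot.read_grip_width()*88,robot.read_force(),wheel(),robot.read_t())
for th in np.arange(th0+.06,1.2,.06):
    f=step(th,.04);print(round(th,3),np.round(f,2),np.round(wheel(),3),round(robot.read_t(),2))
E
```

```text
th0 0.267937026606371 0.03901104007841882
[ 16.8  22.   -7.4  -0.  -60.6 160.5] [ 0.69638658 -0.44466587 -0.08303818]
[-0.53017774  0.06696734  0.55558585]
14.19309799604357 [ 0.10827522 -0.06225149  1.32883818] (np.float64(0.2671486680308286), np.float64(0.040039163350674256)) 25.1833
0.328 [5.17 0.52] [0.286 0.04 ] 25.43
0.388 [7.31 1.87] [0.332 0.04 ] 25.68
0.448 [7.62 2.72] [0.392 0.04 ] 25.93
0.508 [8.08 2.31] [0.453 0.04 ] 26.18
0.568 [7.97 1.71] [0.515 0.04 ] 26.43
0.628 [6.78 2.22] [0.578 0.04 ] 26.68
0.688 [7.89 2.15] [0.64 0.04] 26.93
0.748 [7.7  2.36] [0.702 0.04 ] 27.18
0.808 [8.16 1.42] [0.764 0.04 ] 27.43
0.868 [7.67 1.66] [0.825 0.04 ] 27.68
0.928 [8.24 2.49] [0.887 0.04 ] 27.93
0.988 [7.5  2.07] [0.948 0.04 ] 28.18
1.048 [8.09 2.09] [1.009 0.04 ] 28.43
1.108 [7.52 1.44] [1.07 0.04] 28.68
1.168 [7.85 1.76] [1.13 0.04] 28.93
```

The turning force is steady at about 8 N. I continue in fine steps until it jumps.

Run:
```python
from h import *
th=1.168;base=[];hit=0
while th<1.95:
    th+=.03;f=[step(th,.03)[0]]
    for _ in range(2): robot.dwell(.02); F=np.array(robot.read_force()[:2]);w=np.radians(-75+YAW)-th;f.append(-F@np.array([np.sin(w),-np.cos(w)]))
    print(round(th,3),np.round(f,1),np.round(wheel()[0],3),round(robot.read_t(),2))
    m=np.mean(f)
    if len(base)>4 and m>np.mean(base)+1.6: 
        hit+=1
        if hit==2:break
    else: base.append(m);hit=0
print(np.mean(base))
```

```text
1.198 [7.3 8.  8.4] 1.159 29.22
1.228 [8.3 8.7 7.8] 1.188 29.5
1.258 [9.1 9.  8.9] 1.217 29.78
1.288 [8.1 8.4 7.8] 1.248 30.07
1.318 [8.1 8.6 8.5] 1.277 30.35
1.348 [9.  7.8 8.9] 1.308 30.63
1.378 [8.1 8.3 7.7] 1.337 30.92
1.408 [9.6 7.7 9.7] 1.366 31.2
1.438 [8.3 9.4 8.4] 1.396 31.48
1.468 [8.4 7.9 8.7] 1.426 31.77
1.498 [7.9 8.5 8.2] 1.455 32.05
1.528 [9.3 8.6 7.6] 1.485 32.33
1.558 [9.7 8.1 8.3] 1.515 32.62
1.588 [7.8 8.5 7.9] 1.544 32.9
1.618 [8.5 9.  9.1] 1.573 33.18
1.648 [9.1 8.5 8.5] 1.602 33.47
1.678 [8.6 8.8 7.9] 1.632 33.75
1.708 [8.1 8.8 7.8] 1.66 34.03
1.738 [10.4 10.   9.7] 1.682 34.32
1.768 [11.8 10.8 11.6] 1.705 34.6
1.798 [12.2 11.7 11.6] 1.732 34.88
8.52937075141628
```

Bearing is clear: the force jumps from 8.5 to about 11.5 N, with onset at wheel value ≈ 1.68 (geometry predicted about 1.71). Now one division more, to about 2.206.

Run:
```python
from h import *
th=1.798
while th<2.33:
    th+=.03;f=step(th,.03)[0];w=wheel()[0];print(round(th,3),round(f,1),round(w,3),end=" | ")
    if w>2.197: break
print(robot.read_t())
# ease off the push, then let go
f0=robot.read_force();x=robot.read_position();robot.move_gripper(.6);print(robot.read_force(),wheel())
y=robot.read_position();robot.servo_line([y[0],y[1],.15-DZ],speed=.15)
V0=None;robot.dwell(.2);Tn=pose();q,d=robot.grab_frame("wrist");V=cloud("wrist",q,d)
# move aside, look back from above
robot.goto([.57,.16,.40],Rd(0));robot.dwell(.3);q,d=robot.grab_frame("wrist");V=cloud("wrist",q,d)
p,d2=robot.grab_frame("side");U=cloud("side",p,d2)
for n,X in(("wr",V),("side",U)):
    m=(np.hypot(X[...,0]-AX[0],X[...,1]-AX[1])<.055)&(X[...,2]>.08)&(X[...,2]<.1);s=X[m]
    if len(s): c=np.array(cv2.minEnclosingCircle(s[:,:2].astype(np.float32))[0]);r=c-AX;print(n,"knob",c,np.hypot(*r),"th",(np.radians(-75+YAW)-np.arctan2(r[1],r[0]))%(2*np.pi))
    m=(np.hypot(*(X[...,:2]-(O+.0355*yd)).transpose(2,0,1))<.022)&(X[...,2]>.0495)&(X[...,2]<.06);s=X[m]
    if len(s): c=np.array(cv2.minEnclosingCircle(s[:,:2].astype(np.float32))[0])-O;print(n,"spool in clamp",c@xd,c@yd,np.median(s[:,2]))
cv2.imwrite("pics/s4.png",np.hstack([cv2.resize(p[180:340,240:400,::-1],(400,400)),cv2.resize(q[50:210,270:470,::-1],(400,320)).copy().__class__((0,)) if 0 else cv2.resize(q[50:210,290:450,::-1],(400,400))]))
print(robot.read_t())
```

```text
1.828 11.9 1.758 | 1.858 10.9 1.786 | 1.888 12.3 1.812 | 1.918 11.8 1.841 | 1.948 13.6 1.868 | 1.978 13.2 1.894 | 2.008 13.5 1.922 | 2.038 13.6 1.949 | 2.068 13.1 1.975 | 2.098 14.0 2.002 | 2.128 12.5 2.029 | 2.158 14.4 2.056 | 2.188 13.2 2.082 | 2.218 14.8 2.109 | 2.248 14.3 2.136 | 2.278 15.0 2.161 | 2.308 13.8 2.187 | 2.338 15.3 2.215 | 39.3833
[ 0.34954461  0.34072473 -0.70732073] (np.float64(2.340543959787542), np.float64(0.04002842158467117))
wr knob [0.62343299 0.05569677] 0.04023382712998099 th 2.226037639236166
wr spool in clamp 0.0002626582466888532 0.035306434097518914 0.05252385626419187
side knob [0.62392718 0.05602909] 0.039928592984986744 th 2.2387957201033117
side spool in clamp 0.0005569006048965555 0.03565517856143951 0.05375002657843142
42.775
```

View pics/s4.png

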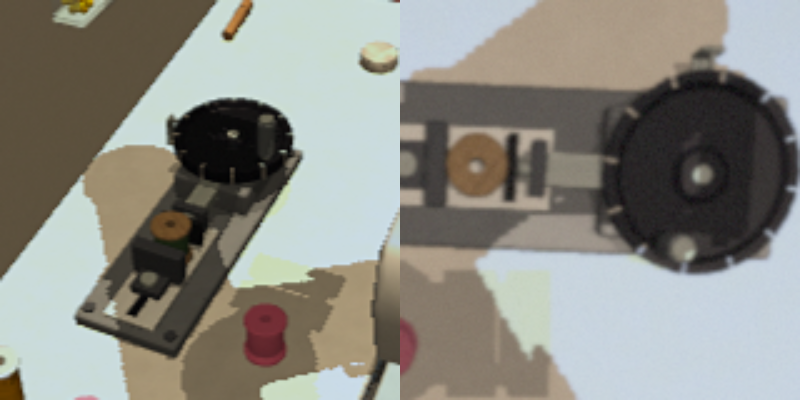

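The spool stands upright against the stop and the pad. The knob is at a wheel value of about 2.23, which is 0.54 rad past first bearing against 0.524 wanted. The hand is clear, so I hand in.

```bash
python3 -c "
from rig import robot
print(robot.read_force(),robot.read_t());robot.job_done()"
```

```text
[-0.01297817  0.39915212 -0.04977575] 42.775
the job is handed in; nothing more can be done
```

The wooden-flanged spool is standing upright in the clamp, tightened about one division past first bearing. I handed the job in at 42.8 s of the 72 s allowed; no verdict was reported.

- **First grasp missed:** the real fingertips end about 37 mm short of the stated TCP, and two cameras agreed on this. The fingers closed above the spool without moving it. I corrected for the offset and the second grasp held.
- **Bearing:** the force at the knob jumped from 8.5 N to about 11.5 N at a wheel value of about 1.68. Geometry had predicted 1.71, a difference of 0.03 rad. I then turned on to 2.215, where the force was about 14–15 N, and let go.
- **Last checks:** the two cameras put the knob at 2.226 and 2.239, which is about 0.54–0.56 rad past bearing against 0.524 wanted. That means a squeeze of roughly 19 N by calculation, not measured directly. When the fingers opened, the arm sprang forward about 0.12 rad, but the pictures show the wheel did not follow.
- **Spool position:** it stands at clamp x 0, y +35 mm, with its top at the right height. The hand was clear with no force on it. I did not measure the bystanders again, but no contact with them showed.
- **Scale not read:** I took the division from the knob's angle, not from the rim scale at the pointer.

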